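# Find the radius gauge that fits the tube

### The arm

A 6-joint arm with a two-finger parallel gripper is mounted at the origin on a cart in front of the work surface, level with it; the furniture and walls round the work are solid. World frame = base frame: x ahead of the robot, y to its left, z up, the work surface at z = 0. Lengths are in m, angles in rad, forces in N, time in s.
With the tool pointing down it reaches from about 0.35 to 0.775 m from the base axis. Payload 5.5 kg.
Tool frame: the origin (TCP) lies at the very end of the fingers, on their centre line; the grasp point (between the pads) lies 19 mm behind it (env.grip_point_offset is the distance from the TCP to the grasp point, in m); z points along the fingers, y is the line along which they close (so a half turn about z gives the same grasp; the last joint's range is limited). The gripper opens to 85 mm and grips with 20 to 120 N. Pads are 22 mm wide; open, the fingers measure 114 mm over their backs; the gripper's body (76 mm by 85 mm) begins 54 mm behind the grasp point. The pads swing forward as they close: fully open they stand 13 mm farther back than shut.
Start: joints at [1.089, 0.313, 0.046, 1.304, 0, 1.431], TCP at [0.193, 0.542, 0.231] pointing down, gripper open.
Joint ranges: [-2.76, 2.76], [-0.86, 1.69], [-1.03, 1.26], [-2.2, 2.34], [-1.47, 1.5], [-3.14, 3.14]. Speed limits (rad/s): [2.57, 2.57, 3.14, 3.14, 3.14, 3.14].

### API

Orientations are given as a unit quaternion [w, x, y, z].
In Python, from workcell import sensors, imaging, workorder, env gives the robot as it stands.
- The arm moves only by the shell command python3 -m handwheel 'ROWS' [FORCE]. ROWS is JSON, a list of rows, each a list of 5 numbers: the shift along the tool's x, y, z in mm, then the turn about the tool's z in rad, then the opening, from 0 (shut) to 1 (fully open). A call has 1 to 8 rows; each row is the pose to reach, as a shift and turn from the pose commanded when the call began, along the tool's axes at that moment; what a row does not reach only later rows make up. A row lasts 1/10 s, in which the tool goes at most 50 mm and 8.59 degrees, less where a joint would pass 70% of its speed; a pose out of reach is approached as far as the arm can. A call with a gripper value outside its range is refused whole. The fingers move at their own pace and stop on an object; FORCE is the grip in N (left out, the last holds). Time passes only in rows, so rows that repeat a pose let the fingers close. It gives the time, the measured TCP pose, the force, the opening and the grip force at its end, in the units of the state.
- sensors.get_state(): the state, without advancing time (a new reading comes with each control period).
- imaging.read_camera(name): name is "scene" or "top" or "wrist"; returns a dict with "color" (400x640x3 uint8, blue, green, red), "z_map" (400x640 float32, m along the optical axis (not along the pixel's ray), 0 where there is no reading), "fx", "fy", "cx", "cy" (pixels), "xyz" and "rotation" of the camera in the world. Camera axes: x right, y down, z forward; pixel columns grow to the right and rows downward; lengths in m; the calibration is good to about 2 mm. A picture is of the moment at which its call begins.
- workorder.hand_in(): hands the job in; it is judged then, once.
The state is a dict: "clock": time; "joint_pos": joint angles; "qvel": joint speeds; "tau": joint torques, N m; "tcp_pos": TCP position; "orientation": TCP orientation; "wrist_force": force on the tool from outside, world axes, zero at the start; "ft_torque": the same for the moment, N m; "finger_gap": finger opening in m; "grip_force": force on a finger pad.
Only numpy, scipy, OpenCV 4.12 (cv2) and the standard library are available. Lean on these libraries where they do the work, as an engineer would, in place of code of your own. Each camera call takes 0.05 s, during which the arm holds its last target. There are 200 camera calls.

### The job

Check the rounded outside of the brass tube with the radius gauges: pick the one gauge whose hollow has the tube's radius and set it astride the tube at the white band, upright and square to the tube, so that its hollow beds down all round and it does not rock. Let go of it there, and leave the other two gauges standing where they are.

Things in the scene. Friction and masses are not known exactly. Their poses are not given: they have to be found in the camera images.
- tube_band (a point): Centre of the white band (20 mm wide) round the middle of a fixed brass tube on a grey cradle; the point lies on the tube's axis, 105 mm above the worktop. The tube lies level along this point's y axis, 90 mm long, 24 mm in outside radius; z is up. Two steel blocks carry it 36 mm either side of the band. The cradle stands on a dark granite plate, 170 x 360 mm, its top 65 mm above the worktop.
- gauge_small_grip (a point): Centre of the green grip of a small steel saddle gauge, standing loose on the worktop behind the plate, hollow downwards. Grip block 36 (x) x 20 (y) x 40 mm high; this point is its centre, 37.5 mm above the gauge's feet. The gauge is 20 mm thick along y all the way down and 52 mm wide along x; hollow radius 16.5 mm, hollow's axis along y, 44.5 mm below this point. z is up.
- gauge_mid_grip (a point): Centre of the yellow grip of a middle-sized steel saddle gauge (about 120 g), standing loose on the granite plate, hollow downwards. Grip block 36 (x) x 20 (y) x 40 mm high; this point is its centre, 42.1 mm above the gauge's feet. The gauge is 20 mm thick along y all the way down and 66 mm wide along x; hollow radius 24.5 mm, hollow's axis along y, 52.5 mm below this point. z is up.
- gauge_large_grip (a point): Centre of the blue grip of a large steel saddle gauge, standing loose on the granite plate, hollow downwards. Grip block 36 (x) x 20 (y) x 40 mm high; this point is its centre, 47.9 mm above the gauge's feet. The gauge is 20 mm thick along y all the way down and 85 mm wide along x; hollow radius 34.5 mm, hollow's axis along y, 62.5 mm below this point. z is up.
- gauge_mid: The same yellow-gripped gauge as a whole; origin midway between its feet at their underside, axes as at its grip.
- bench_post (a point): Fixed, keep clear: foot of the 50 mm post at the worktop's front left corner. An arm that waits left of it must draw in to 0.3 m from its base axis to swing past. From the post a beam runs right, above the worktop's front edge (0.29 m from the base axis at its nearest), 0.67 m and more above the worktop. To reach in under it keep the hand low and lean it back towards the base by 25 to 40 deg.

How it is judged:
At the end, for the whole second after the job is handed in: Yellow gauge released and still astride the tube: grip within 15 mm of the band's centre along and across the tube, 47 to 57 mm above the tube's axis, within 12 degrees of upright and of square to the tube; green and blue gauges within 30 mm of where they stood (x of gauge_mid_grip in the frame of tube_band between -0.015 and 0.015 m and y of gauge_mid_grip in the frame of tube_band between -0.015 and 0.015 m and z of gauge_mid_grip in the frame of tube_band between 0.047 and 0.057 m and angle between gauge_mid_grip's own z axis and vertical below 0.21 rad and angle between the y axis of gauge_mid_grip and the y axis of tube_band, either way round below 0.21 rad and linear speed of gauge_mid below 0.02 m/s and distance of each of gauge_small_grip, gauge_large_grip from where it was at the start of the episode below 0.03 m); the robot touches nothing.
It fails at once if the small green gauge is taken or knocked away (distance of gauge_small_grip from where it was at the start of the episode above 0.03 m).
It fails at once if the large blue gauge is taken or knocked away (distance of gauge_large_grip from where it was at the start of the episode above 0.03 m).
It also fails if it takes over 42 s, if anything falls off the work surface, if the arm or the gripper's body presses on something with over 40 N, if the wrist force passes 120 N, or if a joint passes its speed limit or range.

## Working session

There is one attempt and no reset: what is moved stays moved. The work goes in short steps, Python scripts to look and compute and a shell command to move; the robot and the scene stay as the last step left them, time stands still between calls to the robot, and variables do not carry over. Pictures are saved under pics/ and viewed, at most 10 in all, crops included, and the job is handed in when it is done.

```bash
ls; mkdir -p pics
cat > h.py <<'E'
import numpy as np, cv2
from scipy.spatial.transform import Rotation as R
from workcell import sensors, imaging, workorder, env
def cam(n):
    c=imaging.read_camera(n); q=np.array(c["rotation"],float)
    M=q if q.shape==(3,3) else R.from_quat(q[[1,2,3,0]]).as_matrix()
    z=c["z_map"]; v,u=np.mgrid[:z.shape[0],:z.shape[1]]
    P=np.stack([(u-c["cx"])/c["fx"]*z,(v-c["cy"])/c["fy"]*z,z],-1)@M.T+np.array(c["xyz"])
    P[z==0]=np.nan
    return c,P
E
python3 - <<'E'
from h import *
s=sensors.get_state(); print(s); print(env.grip_point_offset)
for n in("scene","top"):
    c,P=cam(n); cv2.imwrite(f"pics/{n}0.png",c["color"]); print(n,c["xyz"],c["rotation"],c["fx"])
E
```

```text
pics
{'clock': 0.0, 'joint_pos': array([1.08938897e+00, 3.13981355e-01, 4.49684647e-02, 1.30359754e+00,
       4.47046329e-05, 1.43118951e+00]), 'qvel': array([ 4.50032252e-04,  7.71076410e-04, -3.44742305e-04,  6.41608566e-04,
       -8.68235218e-05, -9.15185558e-04]), 'tau': array([ 6.47234083e-04, -4.80622852e+01,  2.98534441e+01,  1.92880217e-02,
        9.58396276e-05, -2.98773230e-06]), 'tcp_pos': array([0.19249085, 0.54127845, 0.23041541]), 'orientation': array([-2.98424875e-04,  1.70069524e-01,  9.85431648e-01, -8.56844346e-04]), 'wrist_force': array([ 0.08475005, -0.06584288, -0.46870391]), 'ft_torque': array([-0.01500253,  0.00036837,  0.0229249 ]), 'grip_force': 0.0, 'finger_gap': 0.08526985121925658}
0.0187
scene [ 0.08294524 -0.79742976  0.81374561] [-0.38526887  0.89050625 -0.22089963  0.09884261] 454.00653840730905
top [ 0.17288385 -0.09773878  0.87581749] [ 0.12390722 -0.68753464  0.70420011 -0.12667014] 383.63476517441063
```

View pics/scene0.png

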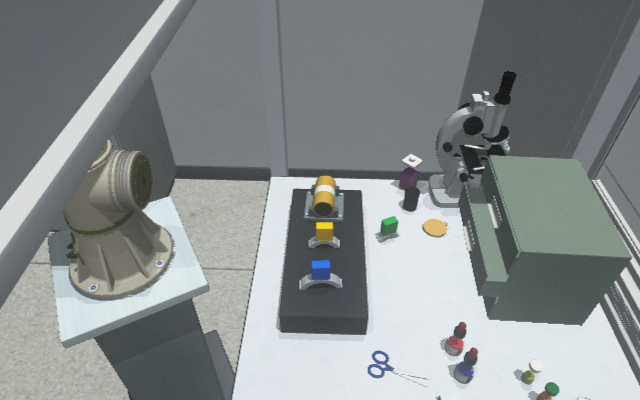

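View pics/top0.png

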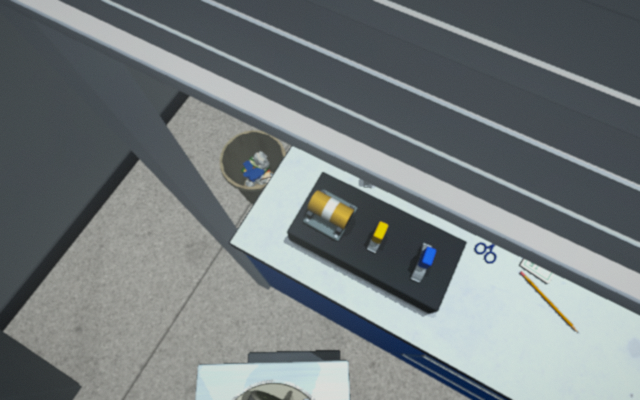

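The scene view shows the tube at about (324,195), the yellow grip at (325,231), blue at (321,270) and green at (389,227). In the top view, yellow is at (379,232), blue at (428,257) and the white band at (331,209). The arm waits out of view behind the post and beam.

```bash
cat >> h.py <<'E'
def blobs(c,P,zmin=0.02):
    hsv=cv2.cvtColor(c["color"],cv2.COLOR_BGR2HSV); out={}
    for k,(lo,hi) in dict(yellow=((22,150,90),(32,255,255)),blue=((108,150,60),(125,255,255)),green=((60,140,50),(80,255,255)),brass=((12,100,60),(21,255,255))).items():
        m=cv2.inRange(hsv,lo,hi); m[~(P[...,2]>zmin)]=0; m[~(P[...,2]<.25)]=0
        n,l,st,ce=cv2.connectedComponentsWithStats(m)
        if n<2: continue
        i=1+np.argmax(st[1:,4]); out[k]=(l==i,ce[i],P[l==i])
    return out
E
python3 - <<'E'
from h import *
np.set_printoptions(precision=4,suppress=True)
for n in("scene","top"):
    c,P=cam(n)
    for k,(m,ce,Q) in blobs(c,P).items():
        top=Q[Q[:,2]>np.nanpercentile(Q[:,2],97)-.004]
        r=cv2.minAreaRect(top[:,:2].astype(np.float32)*1000)
        print(n,k,ce,len(Q),"zmax",np.percentile(Q[:,2],97),"topmean",top.mean(0),"rect",r, "mean",Q.mean(0))
    # plate top edge orientation
    m=(abs(P[...,2]-.065)<.005)&(P[...,0]>.2)&(P[...,0]<.8)&(c["color"].max(-1)<70)
    Q=P[m]; print(n,"plate",len(Q),cv2.minAreaRect(Q[:,:2].astype(np.float32)*1000),np.median(Q[:,2]))
    hsv=cv2.cvtColor(c["color"],cv2.COLOR_BGR2HSV)
    m=(hsv[...,1]<60)&(hsv[...,2]>150)&(P[...,2]>.112)&(P[...,2]<.135)
    Q=P[m]; b=blobs(c,P)["brass"][2].mean(0); Q=Q[np.hypot(*(Q[:,:2]-b[:2]).T)<.03]
    print("band",len(Q),Q.mean(0),Q.max(0))
E
```

```text
scene yellow [324.0786 230.1607] 280 zmax 0.13001749537301022 topmean [ 0.3979 -0.2314  0.1284] rect ((398.1595458984375, -230.8589324951172), (20.420795440673828, 33.42782974243164), 62.36869430541992) mean [ 0.3957 -0.2357  0.1182]
scene blue [320.6717 267.6377] 265 zmax 0.1358278499607326 topmean [ 0.3416 -0.3222  0.1341] rect ((342.3866882324219, -321.3254699707031), (21.025188446044922, 34.12404251098633), 64.43814849853516) mean [ 0.3403 -0.3244  0.1265]
scene green [389.4444 220.4861] 72 zmax 0.06151109629515901 topmean [ 0.5713 -0.2315  0.0595] rect ((570.1799926757812, -231.37088012695312), (16.576173782348633, 31.458215713500977), 74.9140396118164) mean [ 0.5705 -0.2313  0.0591]
scene brass [323.3107 199.1359] 103 zmax 0.12989488231088225 topmean [ 0.4366 -0.161   0.1279] rect ((437.6502685546875, -155.39163208007812), (34.63677978515625, 28.60529136657715), 61.077327728271484) mean [ 0.4362 -0.1571  0.1237]
scene plate 277 ((391.80072021484375, -227.33035278320312), (357.34893798828125, 95.58336639404297), 62.52302169799805) 0.06571428119773381
band 32 [ 0.4509 -0.1379  0.
[... 218 characters left out ...]
441341400146484) mean [ 0.4329 -0.1507  0.1256]
top blue [427.4816 257.1224] 245 zmax 0.13556847301637523 topmean [ 0.3398 -0.3185  0.1336] rect ((339.8912353515625, -318.5476379394531), (19.442920684814453, 35.607059478759766), 65.37816619873047) mean [ 0.3383 -0.3163  0.1285]
top brass [317. 212.] 3 zmax 0.11328231388560703 topmean [ 0.4442 -0.0997  0.1121] rect ((444.186279296875, -99.67597961425781), (4.311485767364502, 0.14667648077011108), 77.98155212402344) mean [ 0.4442 -0.0997  0.1121]
top plate 8264 ((398.87713623046875, -227.69186401367188), (351.86688232421875, 167.3839111328125), 60.447792053222656) 0.06508843296328765
band 106 [ 0.4435 -0.121   0.1252] [ 0.4626 -0.1101  0.1318]
```

Run:
```python
from h import *
np.set_printoptions(precision=3,suppress=True)
print([a for a in dir(env) if a[0]!='_'])
c,P=cam("top")
for v in range(10,300,30): print(v,[tuple(np.round(P[v,u],3)) for u in range(60,290,35)])
print("beam",[(u,tuple(np.round(P[v,u],3))) for u,v in((60,20),(200,85),(300,130),(400,180),(500,235),(600,285))])
c,P=cam("wrist"); cv2.imwrite("pics/w0.png",c["color"]); print(c["xyz"],c["rotation"])
# tube fit, top cam
c,P=cam("top"); m=(P[...,2]>.108)&(P[...,2]<.14)&(np.hypot(P[...,0]-.445,P[...,1]+.12)<.07)
Q=P[m]; Q=Q[Q[:,2]>.115]
from scipy.optimize import least_squares
def f(p):
    d=np.array([np.cos(p[2]),np.sin(p[2])]); n=np.array([-d[1],d[0]]); o=(Q[:,:2]-p[:2])@n
    return np.hypot(o,Q[:,2]-.105-p[3])-.024
r=least_squares(f,[.445,-.12,1.06,0],loss='soft_l1',f_scale=.002); print(r.x, len(Q), np.std(r.fun))
```

```text
['MotionError', 'grip_point_offset']
10 [(np.float64(0.38), np.float64(0.063), np.float64(0.69)), (np.float64(0.366), np.float64(0.032), np.float64(0.702)), (np.float64(0.347), np.float64(0.001), np.float64(0.718)), (np.float64(0.334), np.float64(-0.024), np.float64(0.73)), (np.float64(0.317), np.float64(-0.048), np.float64(0.745)), (np.float64(0.31), np.float64(-0.065), np.float64(0.751)), (np.float64(0.301), np.float64(-0.081), np.float64(0.759))]
40 [(np.float64(0.422), np.float64(0.114), np.float64(0.622)), (np.float64(0.356), np.float64(0.037), np.float64(0.689)), (np.float64(0.354), np.float64(0.014), np.float64(0.69)), (np.float64(0.336), np.float64(-0.016), np.float64(0.708)), (np.float64(0.325), np.float64(-0.039), np.float64(0.719)), (np.float64(0.312), np.float64(-0.061), np.float64(0.731)), (np.float64(0.299), np.float64(-0.079), np.float64(0.745))]
70 [(np.float64(0.434), np.float64(0.149), np.float64(0.572)), (np.float64(0.427), np.float64(0.11), np.float64(0.579)), (np.float64(1.266), np.float64(0.654), np.float64(-0.406)), (np.float64(nan), np.float64(nan), np.float64
[... 2944 characters left out ...]
float64(-0.797)), (np.float64(0.465), np.float64(0.412), np.float64(-0.794)), (np.float64(0.463), np.float64(0.261), np.float64(-0.798)), (np.float64(0.402), np.float64(0.068), np.float64(-0.464))]
beam [(60, (np.float64(0.37), np.float64(0.06), np.float64(0.691))), (200, (np.float64(0.319), np.float64(-0.032), np.float64(0.691))), (300, (np.float64(0.287), np.float64(-0.09), np.float64(0.691))), (400, (np.float64(0.256), np.float64(-0.142), np.float64(0.691))), (500, (np.float64(0.225), np.float64(-0.19), np.float64(0.69))), (600, (np.float64(0.199), np.float64(-0.234), np.float64(0.689)))]
[0.128 0.564 0.374] [0.114 0.809 0.571 0.079]
[ 0.536  0.008  1.018 -0.   ] 836 0.0013781978502758428
```

View pics/w0.png

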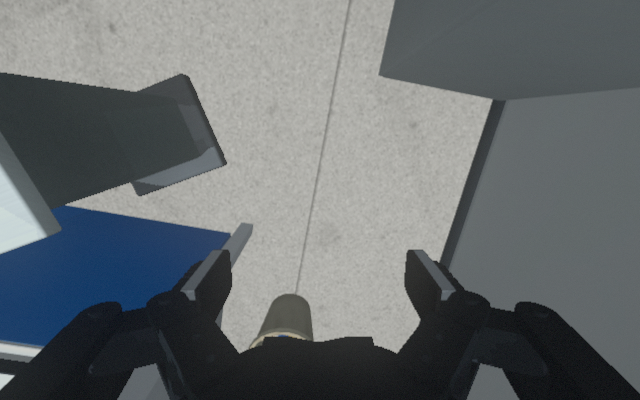

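The wrist view shows only floor, the cart and cabinet sides, and the hand itself, with the two fingers at (210,280) and (430,280); none of the workpieces are in it. The post stands at about (0.435, 0.125). The closing axis is radial for now, so drawing in is a tool −y move.

```bash
python3 -m handwheel '[[0,-40,0,0,1],[0,-80,0,0,1],[0,-120,0,0,1],[0,-160,0,0,1],[0,-190,0,0,1],[0,-190,0,0,1]]'; python3 -c "
from h import *
s=sensors.get_state(); print(s['joint_pos'],s['tcp_pos'],s['orientation'],s['clock'])"
```

```text
clock: 0.95
tcp_pos: [0.1273, 0.3594, 0.2314]
orientation: [-0.0, 0.17, 0.985, -0.001]
wrist_force: [0.8, 0.8, -0.3]
finger_gap: 0.0857
grip_force: 0.0
[ 1.01912627e+00 -6.22636817e-02 -3.88483127e-01  1.24603096e+00
 -1.06810194e-04  1.36120471e+00] [0.12729276 0.3594222  0.23143336] [-2.20516858e-04  1.70206414e-01  9.85408162e-01 -6.94846087e-04] 0.95
```

Run:
```python
from h import *
np.set_printoptions(precision=3,suppress=True)
c,P=cam("scene"); cv2.imwrite("pics/s1.png",c["color"])
for v in range(90,300,15): print(v,[tuple(map(float,np.round(P[v,u],2))) for u in range(60,190,20)])
```

```text
90 [(0.07, -0.58, 0.71), (0.07, -0.57, 0.7), (0.08, -0.55, 0.69), (0.09, -0.56, 0.69), (0.22, 1.08, -0.18), (0.31, 1.2, -0.27), (0.4, 1.16, -0.26)]
105 [(0.06, -0.58, 0.7), (0.07, -0.57, 0.69), (0.08, -0.57, 0.69), (0.09, -0.56, 0.68), (0.2, 1.04, -0.22), (0.3, 1.2, -0.34), (0.38, 1.17, -0.35)]
120 [(0.06, -0.59, 0.7), (0.07, -0.58, 0.69), (0.08, -0.58, 0.69), (0.09, -0.56, 0.68), (0.18, 1.01, -0.28), (0.28, 1.17, -0.4), (0.37, 1.18, -0.43)]
135 [(0.06, -0.59, 0.69), (0.07, -0.59, 0.69), (0.07, -0.59, 0.68), (0.08, 0.85, -0.22), (0.16, 0.97, -0.32), (0.25, 1.13, -0.45), (0.35, 1.19, -0.52)]
150 [(0.06, -0.6, 0.69), (0.06, -0.6, 0.69), (0.07, -0.59, 0.68), (0.07, 0.81, -0.26), (0.14, 0.94, -0.37), (0.23, 1.09, -0.51), (0.33, 1.19, -0.61)]
165 [(0.06, -0.61, 0.69), (0.06, -0.6, 0.68), (0.03, -0.05, 0.3), (0.07, -0.06, 0.29), (0.1, -0.05, 0.27), (0.21, 1.05, -0.56), (0.32, 1.2, -0.71)]
180 [(0.05, -0.62, 0.69), (0.06, -0.61, 0.68), (0.03, -0.07, 0.27), (0.06, -0.08, 0.27), (0.09, -0.06, 0.24), (0.19, 1.01, -0.61), (0.29, 1.19, -0.8)]
195 [(0.05, -0.62, 0.68), (-0.01, -0.06, 0.25), (0.02
[... 307 characters left out ...]
.06, 0.17), (0.03, -0.06, 0.15), (0.06, -0.03, 0.11), (0.1, 0.06, -0.0), (0.14, 0.04, 0.0)]
240 [(-0.12, 0.12, 0.0), (-0.05, -0.04, 0.13), (-0.02, -0.06, 0.13), (0.02, -0.07, 0.12), (0.05, -0.05, 0.08), (0.09, -0.03, 0.05), (0.13, -0.01, 0.0)]
255 [(-0.13, 0.07, -0.0), (-0.07, -0.03, 0.08), (-0.03, -0.07, 0.1), (0.0, -0.07, 0.08), (0.04, -0.07, 0.06), (0.08, -0.04, 0.01), (0.12, -0.05, 0.0)]
270 [(-0.13, 0.03, 0.0), (-0.08, -0.04, 0.04), (-0.04, -0.06, 0.05), (-0.01, -0.08, 0.04), (0.03, -0.07, 0.02), (0.07, -0.09, 0.01), (0.11, -0.1, -0.0)]
285 [(-0.13, -0.02, -0.0), (-0.09, -0.05, 0.01), (-0.06, -0.07, 0.01), (-0.02, -0.09, 0.01), (0.02, -0.11, 0.02), (0.06, -0.12, 0.0), (0.1, -0.14, 0.0)]
```

View pics/s1.png

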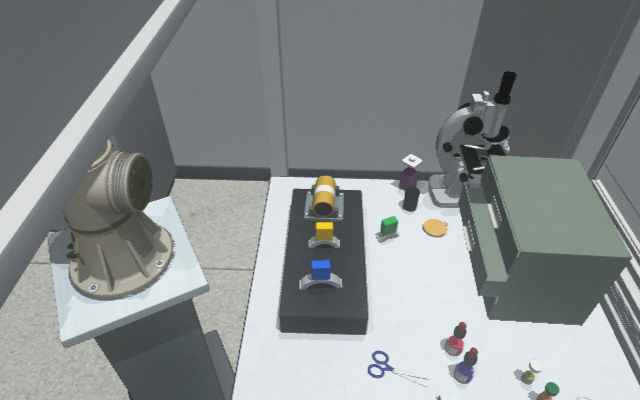

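The shoulder axis is at about z 0.25 and the links are roughly 0.51 and 0.42. With the hand straight down, the forearm would meet the beam, so I need the lean. The rows have no tilt, so I'll see what the arm does when a pose is out of reach.

```bash
cat > st.py <<'E'
from h import *
np.set_printoptions(precision=3,suppress=True)
s=sensors.get_state(); M=R.from_quat(np.array(s['orientation'])[[1,2,3,0]]).as_matrix(); t=s['tcp_pos']
print('clk',s['clock'],'q',s['joint_pos'],'tcp',t,'r',np.hypot(*t[:2]),'az',np.degrees(np.arctan2(t[1],t[0])),'\nx',M[:,0],'y',M[:,1],'z',M[:,2],'lean',np.degrees(np.arccos(-M[2,2])),'F',s['wrist_force'])
E
python3 -m handwheel '[[0,50,0,0,1],[0,100,0,0,1],[0,150,0,0,1],[0,200,0,0,1],[0,250,0,0,1],[0,300,0,0,1],[0,350,0,0,1],[0,400,0,0,1]]'; python3 st.py;  python3 -m handwheel '[[0,50,0,0,1],[0,100,0,0,1],[0,150,0,0,1],[0,200,0,0,1],[0,250,0,0,1],[0,300,0,0,1]]'; python3 st.py
```

```text
clock: 1.8
tcp_pos: [0.2612, 0.7341, 0.2304]
orientation: [0.0, 0.17, 0.985, 0.001]
wrist_force: [1.1, 1.4, 1.1]
finger_gap: 0.0856
grip_force: 0.0
clk 1.8 q [1.126 0.788 0.828 1.61  0.    1.468] tcp [0.261 0.734 0.23 ] r 0.7791670331642174 az 70.41422811123974 
x [-0.942  0.335 -0.   ] y [0.335 0.942 0.001] z [ 0.     0.001 -1.   ] lean 0.07637494716189876 F [1.106 1.38  1.059]
clock: 2.4
tcp_pos: [0.2928, 0.8222, 0.1795]
orientation: [0.006, 0.17, 0.985, 0.028]
wrist_force: [0.3, 0.6, -0.3]
finger_gap: 0.0858
grip_force: 0.0
clk 2.4 q [1.136 1.066 1.265 1.714 0.003 1.478] tcp [0.293 0.822 0.18 ] r 0.8727539626265945 az 70.40029485764646 
x [-0.942  0.335 -0.002] y [0.335 0.941 0.056] z [ 0.021  0.052 -0.998] lean 3.230104651704374 F [ 0.289  0.622 -0.273]
```

```bash
python3 -m handwheel '[[0,-50,0,0,1],[0,-100,0,0,1]]'; python3 st.py
```

```text
clock: 2.6
tcp_pos: [0.2798, 0.7821, 0.1771]
orientation: [0.006, 0.17, 0.985, 0.028]
wrist_force: [0.7, 1.0, 1.4]
finger_gap: 0.0857
grip_force: 0.0
clk 2.6 q [1.129 0.854 0.823 1.484 0.004 1.471] tcp [0.28  0.782 0.177] r 0.8306619468697996 az 70.31262910380828 
x [-0.942  0.335 -0.002] y [0.335 0.941 0.057] z [ 0.021  0.053 -0.998] lean 3.24552842599234 F [0.676 0.954 1.367]
```

Out-of-reach poses are met by tilting, and the tilt stays. If I raise the hand near the base at azimuth q1 ≈ −34° until joint 4 saturates, it should lean back towards the base. First I draw in and lift.

```bash
python3 -m handwheel '[[0,-40,-25,0,1],[0,-80,-50,0,1],[0,-120,-75,0,1],[0,-160,-100,0,1],[0,-200,-125,0,1],[0,-240,-150,0,1],[0,-280,-175,0,1],[0,-320,-200,0,1]]' | head -2; python3 -m handwheel '[[0,-40,-25,0,1],[0,-80,-50,0,1],[0,-120,-75,0,1],[0,-156,-100,0,1]]' >/dev/null; python3 st.py
```

```text
clock: 3.4
tcp_pos: [0.1675, 0.4683, 0.3658]
clk 3.8 q [ 0.976 -0.167  0.075  1.753  0.012  1.318] tcp [0.113 0.316 0.457] r 0.3352763143503864 az 70.35152789965808 
x [-0.942  0.335 -0.004] y [0.334 0.941 0.062] z [ 0.024  0.057 -0.998] lean 3.53554469391528 F [0.473 0.214 0.659]
```

```bash
python3 -m handwheel '[[-33,-24,0,0,1],[-66,-47,-3,0,1],[-100,-70,-4,0,1],[-133,-94,-5,0,1],[-166,-118,-6,0,1],[-199,-141,-8,0,1],[-199,-141,-8,0,1]]' >/dev/null; python3 st.py; python3 -m handwheel '[[-2,-22,-32,0,1],[-4,-44,-64,0,1],[-6,-66,-96,0,1],[-8,-88,-128,0,1],[-9,-105,-156,0,1],[-9,-105,-156,0,1]]' >/dev/null; python3 st.py
```

```text
clk 4.5 q [ 0.076 -0.253  0.011  1.804  0.047  0.43 ] tcp [0.257 0.114 0.456] r 0.2808827140115829 az 23.915509561935348 
x [-0.938  0.346 -0.009] y [0.345 0.937 0.055] z [ 0.027  0.049 -0.998] lean 3.2108384957457794 F [ 0.487 -0.157  0.632]
clk 5.1 q [-0.411 -0.16   0.527  2.25   0.053 -0.066] tcp [0.223 0.007 0.608] r 0.22361627086234945 az 1.8556166187315082 
x [-0.941  0.339 -0.011] y [0.338 0.94  0.053] z [ 0.029  0.046 -0.999] lean 3.0847787242033724 F [ 0.293  0.825 -1.327]
```

```bash
python3 -m handwheel '[[0,-12,-30,0,1],[0,-26,-65,0,1],[0,-26,-100,0,1],[0,-26,-140,0,1]]' >/dev/null; python3 st.py;  python3 -m handwheel '[[0,0,-40,0,1],[0,0,-80,0,1],[0,0,-80,0,1]]' >/dev/null; python3 st.py
```

```text
clk 5.5 q [-0.516 -0.107  0.689  2.337  0.051 -0.173] tcp [ 0.225 -0.018  0.64 ] r 0.2257783481266373 az -4.5969316778762765 
x [-0.941  0.337 -0.038] y [0.335 0.941 0.045] z [ 0.051  0.03  -0.998] lean 3.3890782622358757 F [-1.206  0.236 -0.406]
clk 5.8 q [-0.497 -0.099  0.731  2.337  0.048 -0.154] tcp [ 0.232 -0.018  0.649] r 0.23233573877135352 az -4.497806848652863 
x [-0.939  0.336 -0.07 ] y [0.334 0.942 0.038] z [ 0.079  0.012 -0.997] lean 4.565165746952815 F [ 0.492  0.376 -1.508]
```

```bash
python3 -m handwheel '[[0,0,-50,0,1],[0,0,-100,0,1],[0,0,-150,0,1],[0,0,-200,0,1],[0,0,-250,0,1],[0,0,-300,0,1],[0,0,-350,0,1],[0,0,-400,0,1]]' >/dev/null; python3 st.py
```

```text
clk 6.6 q [-0.447 -0.081  0.785  2.337  0.043 -0.1  ] tcp [ 0.243 -0.013  0.66 ] r 0.2430853940402865 az -3.1456735212014766 
x [-0.936  0.338 -0.103] y [0.336 0.941 0.032] z [ 0.108 -0.004 -0.994] lean 6.222425727808333 F [ 0.138 -0.386 -0.488]
```

```bash
python3 -m handwheel '[[0,-40,0,0,1],[0,-45,-30,0,1]]' >/dev/null; python3 st.py; python3 -m handwheel '[[0,0,-50,0,1]]' >/dev/null; python3 st.py;python3 -m handwheel '[[0,0,-50,0,1]]' >/dev/null; python3 st.py;python3 -m handwheel '[[20,0,-45,0,1]]' >/dev/null; python3 st.py;python3 -m handwheel '[[20,0,-45,0,1]]' >/dev/null; python3 st.py
```

```text
clk 6.8 q [-0.672 -0.103  0.768  2.336  0.062 -0.323] tcp [ 0.229 -0.056  0.66 ] r 0.23614262299874447 az -13.827848659804078 
x [-0.934  0.338 -0.119] y [0.337 0.941 0.025] z [ 0.12  -0.017 -0.993] lean 6.984896834003747 F [ 0.976 -0.406 -0.319]
clk 6.9 q [-0.653 -0.105  0.798  2.336  0.058 -0.298] tcp [ 0.231 -0.054  0.669] r 0.23670516371511485 az -13.13994220358669 
x [-0.928  0.341 -0.148] y [0.342 0.939 0.014] z [ 0.144 -0.037 -0.989] lean 8.534533564959235 F [0.319 0.513 0.904]
clk 7.0 q [-0.629 -0.111  0.828  2.337  0.052 -0.275] tcp [ 0.23  -0.049  0.678] r 0.23543619120332315 az -12.046342517126277 
x [-0.924  0.337 -0.179] y [0.342 0.94  0.003] z [ 0.169 -0.058 -0.984] lean 10.323713916870863 F [ 0.209 -0.418 -0.492]
clk 7.1 q [-0.628 -0.152  0.812  2.336  0.049 -0.276] tcp [ 0.214 -0.039  0.682] r 0.21781885600178572 az -10.215979335224844 
x [-0.921  0.333 -0.203] y [ 0.341  0.94  -0.008] z [ 0.188 -0.076 -0.979] lean 11.726566791689619 F [ 0.906  0.206 -0.022]
clk 7.2 q [-0.607 -0.195  0.8    2.338  0.039 -0.254] tcp [ 0.197 -0.025  0.687] r 0.19825252848822292 az -7.195072133888956 
x [-0.916  0.33  -0.228] y [ 0.344  0.939 -0.02 ] z [ 0.208 -0.097 -0.973] lean 13.250468182860766 F [-0.565 -0.329  0.666]
```

```bash
python3 -m handwheel '[[0,-15,-47,0,1]]' >/dev/null;  python3 -m handwheel '[[0,-10,-48,0,1]]' >/dev/null; python3 -m handwheel '[[0,-5,-49,0,1]]' >/dev/null; python3 -m handwheel '[[0,-5,-49,0,1]]' >/dev/null; python3 st.py; python3 -m handwheel '[[0,-5,-49,0,1]]' >/dev/null; python3 -m handwheel '[[0,-5,-49,0,1]]' >/dev/null; python3 st.py
```

```text
clk 7.6 q [-0.531 -0.206  0.905  2.337 -0.013 -0.178] tcp [ 0.189 -0.023  0.718] r 0.19035344226809706 az -6.845079756707977 
x [-0.889  0.317 -0.331] y [ 0.358  0.931 -0.072] z [ 0.285 -0.182 -0.941] lean 19.79420058972847 F [ 0.518 -0.091  0.102]
clk 7.8 q [-0.428 -0.223  0.945  2.337 -0.059 -0.086] tcp [ 0.177 -0.012  0.732] r 0.17778331225821173 az -3.9936717563682698 
x [-0.871  0.304 -0.385] y [ 0.362  0.928 -0.087] z [ 0.331 -0.216 -0.919] lean 23.27958536370419 F [-0.063  0.57  -0.564]
```

```bash
python3 -m handwheel '[[0,10,-48,0,1]]' >/dev/null;  python3 -m handwheel '[[0,0,-50,0,1]]' >/dev/null; python3 st.py; python3 -m handwheel '[[-10,0,-48,0,1]]' >/dev/null; python3 -m handwheel '[[-10,0,-48,0,1]]' >/dev/null; python3 st.py
```

```text
clk 8.0 q [-0.359 -0.233  1.044  2.338 -0.048 -0.06 ] tcp [0.173 0.005 0.761] r 0.17352930070047856 az 1.6009640870870108 
x [-0.838  0.251 -0.485] y [ 0.324  0.943 -0.071] z [ 0.44  -0.217 -0.872] lean 29.341473973117942 F [ 0.416 -1.023  1.361]
clk 8.2 q [-0.249 -0.181  1.239  2.337 -0.115  0.04 ] tcp [ 0.186 -0.     0.808] r 0.18587201973705778 az -0.12655014348061788 
x [-0.757  0.233 -0.611] y [ 0.343  0.937 -0.067] z [ 0.557 -0.26  -0.789] lean 37.91892008816623 F [-0.136 -0.829 -0.424]
```

```bash
cat > go.py <<'E'
import sys
from h import *
s=sensors.get_state(); M=R.from_quat(np.array(s['orientation'])[[1,2,3,0]]).as_matrix()
for a in sys.argv[1:]:
    d=np.array(eval(a))-s['tcp_pos']; print(a,'tool mm',np.round(M.T@d*1000,1),'dist',np.round(np.linalg.norm(d)*1000))
E
python3 -m handwheel '[[0,0,0,0,1]]' >/dev/null; python3 st.py; python3 go.py "(.225,-.06,.55)" "(.31,-.17,.36)"
```

```text
clk 8.3 q [-0.229 -0.18   1.232  2.338 -0.115  0.038] tcp [0.186 0.003 0.806] r 0.18602353194088714 az 0.9952165077980557 
x [-0.766  0.218 -0.605] y [ 0.323  0.944 -0.069] z [ 0.556 -0.248 -0.793] lean 37.497731382584234 F [0.351 1.666 0.225]
(.225,-.06,.55) tool mm [111.2 -29.4 240.5] dist 267.0
(.31,-.17,.36) tool mm [137.  -92.8 465.8] dist 494.0
```

```bash
python3 -m handwheel '[[20,-5,44,0,1],[40,-10,86,0,1],[60,-16,130,0,1],[80,-22,174,0,1],[100,-27,217,0,1],[111,-30,240,0,1],[113,-40,280,0,1]]' >/dev/null; python3 st.py; python3 go.py "(.31,-.17,.36)"
```

```text
clk 9.0 q [-1.27  -0.714 -0.013  1.812  0.458 -0.849] tcp [ 0.238 -0.051  0.564] r 0.24379891522091332 az -12.030376833617035 
x [-0.775  0.226 -0.591] y [ 0.329  0.942 -0.071] z [ 0.54  -0.249 -0.804] lean 36.504869523384286 F [0.281 0.894 0.191]
(.31,-.17,.36) tool mm [ 38.4 -74.1 232.7] dist 247.0
```

```bash
python3 go.py "(.30,-.08,.48)" "(.34,-.14,.38)"
```

```text
(.30,-.08,.48) tool mm [ -4.4  -1.2 108.4] dist 108.0
(.34,-.14,.38) tool mm [ 10.1 -37.5 225.3] dist 229.0
```

```bash
python3 -m handwheel '[[0,0,35,0,1],[-2,0,75,0,1],[-4,-1,108,0,1],[-4,-1,108,0,1]]' >/dev/null; python3 st.py; python3 go.py "(.34,-.16,.36)"
```

```text
clk 9.4 q [-0.658 -0.688 -0.314  1.324  0.131 -0.301] tcp [ 0.3   -0.081  0.479] r 0.31027894786521115 az -15.064569081744251 
x [-0.776  0.228 -0.587] y [ 0.33   0.941 -0.071] z [ 0.537 -0.249 -0.806] lean 36.26902415551327 F [-0.626  0.292  0.449]
(.34,-.16,.36) tool mm [ 20.3 -52.9 137.3] dist 149.0
```

```bash
python3 -m handwheel '[[5,-13,35,0,1],[10,-26,70,0,1],[15,-40,105,0,1],[20,-53,137,0,1],[20,-53,137,0,1],[20,-53,137,0,1]]' >/dev/null; python3 st.py
python3 - <<'E'
from h import *
c,P=cam("wrist"); cv2.imwrite("pics/w1.png",c["color"]); print(c["xyz"])
for k,(m,ce,Q) in blobs(c,P).items():
    top=Q[Q[:,2]>np.nanpercentile(Q[:,2],97)-.004]
    print(k,ce,len(Q),"zmax",np.percentile(Q[:,2],97),"top",top.mean(0),cv2.minAreaRect(top[:,:2].astype(np.float32)*1000))
E
```

```text
clk 10.0 q [-0.864 -0.628 -0.594  1.017  0.25  -0.474] tcp [ 0.339 -0.16   0.363] r 0.37512083209596137 az -25.258440830412376 
x [-0.776  0.228 -0.588] y [ 0.33   0.941 -0.071] z [ 0.537 -0.249 -0.806] lean 36.287025249905845 F [ 0.563 -0.289  0.804]
[ 0.2093765  -0.10929289  0.43749451]
yellow [295.36783439 102.92675159] 628 zmax 0.12840830408056914 top [ 0.39631233 -0.22962733  0.12715546] ((397.5353698730469, -230.13609313964844), (19.377151489257812, 35.3129997253418), 62.55402374267578)
blue [208.39786856  81.93605684] 563 zmax 0.13400161395032356 top [ 0.34132412 -0.31939278  0.13264495] ((341.3713073730469, -320.0182189941406), (19.034759521484375, 35.9278564453125), 64.2051010131836)
green [336.12389381 166.04424779] 113 zmax 0.058442453326609085 top [ 0.56997911 -0.22910155  0.0573178 ] ((570.5936279296875, -229.34759521484375), (16.16153335571289, 32.35594177246094), 85.56050872802734)
brass [ 17.4 203.2] 5 zmax 0.043075593158062794 top [ 0.49954701 -1.04363213  0.04220362] ((499.279296875, -1044.6890869140625), (3.7487540245056152, 14.147981643676758), 10.533865928649902)
```

View pics/w1.png

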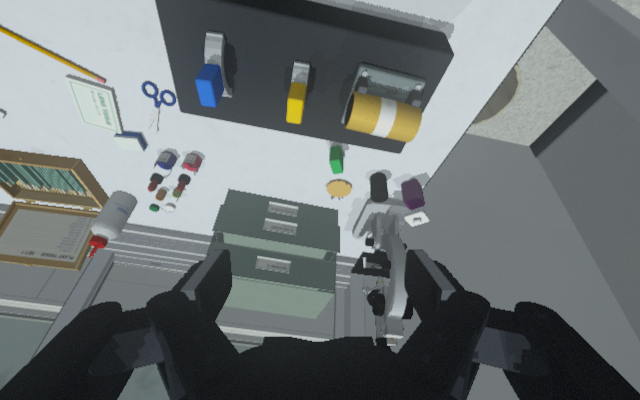

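The wrist view shows the yellow grip at (296,103), the blue at (208,87), the green at (336,158), and the tube with its white band at (385,117). Yellow is at about (0.397, −0.230), with the gauge's y axis at azimuth 62.5°. Next I fit the tube.

```bash
cat > tube.py <<'E'
from h import *
from scipy.optimize import least_squares
np.set_printoptions(precision=4,suppress=True)
for n in ("wrist","top","scene"):
    c,P=cam(n); hsv=cv2.cvtColor(c["color"],cv2.COLOR_BGR2HSV)
    near=(np.hypot(P[...,0]-.447,P[...,1]+.130)<.055)&(P[...,2]>.108)&(P[...,2]<.135)
    white=near&(hsv[...,1]<70)&(hsv[...,2]>140); br=near&(hsv[...,1]>110)
    Q=np.r_[P[br],P[white]]
    if len(Q)<30 or white.sum()<8: print(n,len(Q),white.sum()); continue
    def f(p):
        d=np.array([np.cos(p[1]),np.sin(p[1])]); nn=np.array([-d[1],d[0]]); o=(Q[:,:2]-[.447,-.13])@nn-p[0]
        return np.hypot(o,Q[:,2]-.105-p[2])-.024
    r=least_squares(f,[0,1.09,0],loss='soft_l1',f_scale=.0015); a=r.x[1]; d=np.array([np.cos(a),np.sin(a)]); nn=np.array([-d[1],d[0]])
    base=np.array([.447,-.13])+nn*r.x[0]; W=P[white]; t=(W[:,:2]-base)@d; lo,hi=np.percentile(t,[3,97]); B=(P[br][:,:2]-base)@d
    print(n,len(Q),len(W),"az",np.degrees(a),"dz",r.x[2],"band t",lo,hi,"brass t",np.percentile(B,[1,99]),"centre",base+d*np.median(t),"res",np.std(r.fun))
E
python3 tube.py; python3 go.py "(.397,-.230,.088)" "(.397-.06*.537*1,-.230+.06*.249,.20)"
```

```text
wrist 2223 525 az 58.180713545192276 dz -0.0006191390915413693 band t -0.00701942721200354 0.012803601461373396 brass t [-0.0422  0.0454] centre [ 0.4529 -0.1305] res 0.0007055820390607202
top 680 132 az 57.89982026789878 dz 8.249842280076824e-06 band t -0.0059836975927214636 0.014334917600783004 brass t [-0.0412  0.0469] centre [ 0.4518 -0.1288] res 0.0012160644329321244
scene 521 130 az 57.9514443226698 dz 0.0008719860176211163 band t -0.006559119471900888 0.03706546177537152 brass t [-0.0424  0.0468] centre [ 0.4541 -0.1304] res 0.0011188884940318688
(.397,-.230,.088) tool mm [105.2 -26.2 272.1] dist 293.0
(.397-.06*.537*1,-.230+.06*.249,.20) tool mm [ 67.2 -31.  161. ] dist 177.0
```

```bash
python3 go.py "(.359,-.212,.1645)" "(.407,-.2346,.092)"
```

```text
(.359,-.212,.1645) tool mm [ 93.4 -27.4 185.6] dist 210.0
(.407,-.2346,.092) tool mm [ 94.1 -27.5 275.5] dist 292.0
```

```bash
python3 -m handwheel '[[20,-6,40,-0.05,1],[40,-12,80,-0.1,1],[60,-18,120,-0.16,1],[80,-24,160,-0.16,1],[93,-27,186,-0.16,1],[93,-27,186,-0.16,1],[93,-27,186,-0.16,1]]' >/dev/null; python3 st.py; python3 go.py "(.407,-.2346,.092)"
python3 - <<'E'
from h import *
c,P=cam("wrist"); cv2.imwrite("pics/w2.png",c["color"])
Q=blobs(c,P)["yellow"][2]; top=Q[Q[:,2]>np.nanpercentile(Q[:,2],97)-.004]
print(len(Q),np.percentile(Q[:,2],97),cv2.minAreaRect(top[:,:2].astype(np.float32)*1000))
E
```

```text
clk 10.9 q [-0.944 -0.444 -1.025  0.417  0.293 -0.704] tcp [ 0.359 -0.211  0.163] r 0.41660212399032187 az -30.45508819609472 
x [-0.818  0.073 -0.57 ] y [ 0.201  0.966 -0.165] z [ 0.538 -0.25  -0.805] lean 36.40400574646094 F [-0.469  0.183  0.734]
(.407,-.2346,.092) tool mm [-0.3 -1.2 89. ] dist 89.0
1751 0.12807827698231233 ((397.1344909667969, -229.864501953125), (19.52149200439453, 34.796539306640625), 63.145164489746094)
```

View pics/w2.png

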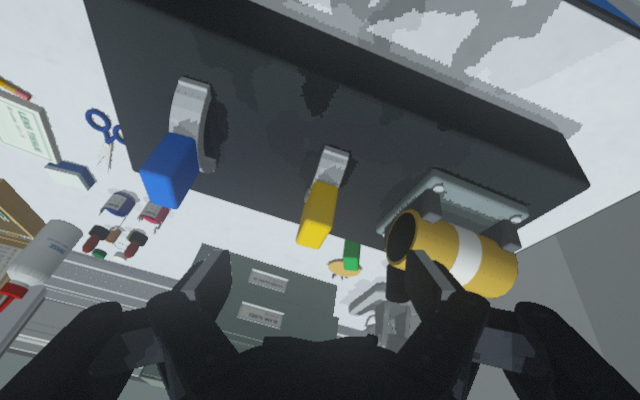

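The wrist view shows yellow at (318,215) between the fingers, with the tube clear to the right at (455,255). My turn had the wrong sign, and joint 3 is at its limit. I'll turn back the other way and shed some lean by pressing down in short calls.

```bash
python3 -m handwheel '[[0,0,-10,0.12,1],[0,0,-20,0.24,1],[0,0,-20,0.32,1],[0,0,-20,0.32,1]]' >/dev/null; python3 st.py;  python3 -m handwheel '[[-15,0,40,0,1]]' >/dev/null; python3 -m handwheel '[[20,0,30,0,1]]' >/dev/null; python3 st.py; python3 -m handwheel '[[20,0,20,0,1]]' >/dev/null; python3 st.py
```

```text
clk 11.35 q [-0.971 -0.499 -1.002  0.5    0.308 -0.408] tcp [ 0.348 -0.206  0.18 ] r 0.404731599582274 az -30.628435582831898 
x [-0.712  0.372 -0.595] y [0.449 0.893 0.021] z [ 0.54  -0.252 -0.803] lean 36.54329046376533 F [-0.725  0.458  0.432]
clk 11.55 q [-0.884 -0.292 -1.025  0.262  0.259 -0.34 ] tcp [ 0.392 -0.231  0.136] r 0.4547870436515222 az -30.48681715167415 
x [-0.721  0.371 -0.585] y [0.444 0.896 0.021] z [ 0.532 -0.245 -0.811] lean 35.82682015717576 F [-0.165  0.213  0.312]
clk 11.65 q [-0.883 -0.238 -1.027  0.234  0.256 -0.345] tcp [ 0.394 -0.233  0.118] r 0.4574673616475273 az -30.63560414722169 
x [-0.734  0.379 -0.563] y [0.441 0.897 0.028] z [ 0.516 -0.228 -0.826] lean 34.322754318319504 F [-0.033  1.114 -0.312]
```

```bash
python3 -m handwheel '[[4,3,20,0,1]]' >/dev/null; python3 st.py;  python3 go.py "(.4066,-.234,.0916)"; python3 -m handwheel '[[4,1,20,0,1]]' >/dev/null; python3 st.py; python3 go.py "(.4066,-.234,.0916)"
```

```text
clk 11.75 q [-0.859 -0.18  -1.027  0.18   0.242 -0.324] tcp [ 0.405 -0.237  0.104] r 0.4690769882704357 az -30.29651935614308 
x [-0.738  0.382 -0.556] y [0.442 0.897 0.029] z [ 0.51  -0.224 -0.83 ] lean 33.85822383036357 F [-0.333  0.07  -0.065]
(.4066,-.234,.0916) tool mm [ 6.7  2.7 10.4] dist 13.0
clk 11.85 q [-0.841 -0.12  -1.026  0.122  0.232 -0.31 ] tcp [ 0.416 -0.242  0.09 ] r 0.48140034748653315 az -30.11445137770059 
x [-0.741  0.382 -0.552] y [0.441 0.897 0.03 ] z [ 0.507 -0.221 -0.833] lean 33.57580338263266 F [ 0.28  -0.034  0.136]
(.4066,-.234,.0916) tool mm [ 9.   2.5 -8.4] dist 13.0
```

```bash
python3 -m handwheel '[[7,3,-5,0,1],[7,3,-5,0,1]]' >/dev/null; python3 st.py;  python3 go.py "(.4066,-.234,.0916)"
```

```text
clk 12.05 q [-0.841 -0.142 -1.027  0.15   0.232 -0.311] tcp [ 0.411 -0.236  0.093] r 0.47378376312003917 az -29.840739883280126 
x [-0.744  0.385 -0.546] y [0.441 0.897 0.033] z [ 0.503 -0.217 -0.837] lean 33.18057849403071 F [ 0.048 -0.644 -0.55 ]
(.4066,-.234,.0916) tool mm [ 4.5 -0.4 -1.7] dist 5.0
```

```bash
python3 -m handwheel '[[0,0,0,0,0],[0,0,0,0,0],[0,0,0,0,0],[0,0,0,0,0],[0,0,0,0,0],[0,0,0,0,0],[0,0,0,0,0],[0,0,0,0,0]]' 60; python3 st.py
```

```text
clock: 12.85
tcp_pos: [0.4118, -0.2373, 0.0932]
orientation: [0.282, 0.222, 0.932, -0.05]
wrist_force: [-2.7, 0.6, 4.0]
finger_gap: 0.0193
grip_force: 60.4
clk 12.85 q [-0.842 -0.14  -1.026  0.147  0.232 -0.309] tcp [ 0.412 -0.237  0.093] r 0.4752943133169435 az -29.953444892237087 
x [-0.742  0.386 -0.548] y [0.442 0.896 0.032] z [ 0.504 -0.219 -0.836] lean 33.32598220182246 F [-2.687  0.601  3.979]
```

```bash
python3 -m handwheel '[[-10,0,-15,0,0],[-20,1,-30,0,0],[-30,2,-45,0,0],[-39,2,-60,0,0],[-39,2,-60,0,0],[-39,2,-60,0,0]]' ; python3 st.py
python3 - <<'E'
from h import *
c,P=cam("wrist"); cv2.imwrite("pics/w3.png",c["color"])
Q=blobs(c,P)["yellow"][2]; top=Q[Q[:,2]>np.nanpercentile(Q[:,2],97)-.004]
print(len(Q),np.percentile(Q[:,2],[3,97]),Q.mean(0),cv2.minAreaRect(top[:,:2].astype(np.float32)*1000))
E
```

```text
clock: 13.45
tcp_pos: [0.411, -0.2371, 0.1638]
orientation: [0.282, 0.222, 0.932, -0.05]
wrist_force: [0.5, -0.7, -1.9]
finger_gap: 0.02
grip_force: 59.8
clk 13.45 q [-0.843 -0.26  -0.896  0.397  0.233 -0.31 ] tcp [ 0.411 -0.237  0.164] r 0.47447463273961293 az -29.974619074900847 
x [-0.742  0.386 -0.548] y [0.443 0.896 0.032] z [ 0.503 -0.218 -0.836] lean 33.263744701005066 F [ 0.456 -0.681 -1.886]
4591 [0.16349951 0.19869177] [ 0.38626682 -0.22524009  0.18728985] ((396.0141906738281, -230.86517333984375), (19.670053482055664, 35.42213439941406), 63.70500564575195)
```

View pics/w3.png

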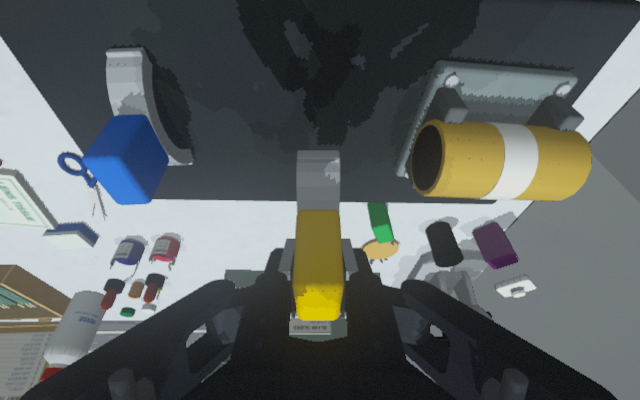

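The wrist view shows yellow held at (318,262), upright, with its steel saddle at (318,180). The tube band is at (517,160), and blue and green are untouched. Next I carry it along to above the band.

```bash
python3 -m handwheel '[[-1,25,0,0,0],[-3,50,1,0.02,0],[-4,75,1,0.04,0],[-5,100,2,0.06,0],[-6,116,2,0.06,0],[-6,116,2,0.06,0],[-6,116,2,0.06,0]]' ; python3 st.py
cat > chk.py <<'E'
from h import *
np.set_printoptions(precision=4,suppress=True)
for n in ("wrist","top","scene"):
    c,P=cam(n); hsv=cv2.cvtColor(c["color"],cv2.COLOR_BGR2HSV)
    m=cv2.inRange(hsv,(20,150,60),(33,255,255))>0
    m&=(np.hypot(P[...,0]-.4525,P[...,1]+.1298)<.05)&(P[...,2]>.14)&(P[...,2]<.25)
    Q=P[m]
    if len(Q)<40: print(n,len(Q)); continue
    zt=np.percentile(Q[:,2],97); T=Q[Q[:,2]>zt-.004]
    A=np.c_[T[:,:2]-T[:,:2].mean(0),np.ones(len(T))]; pl=np.linalg.lstsq(A,T[:,2],rcond=None)[0]
    r=cv2.minAreaRect(T[:,:2].astype(np.float32)*1000)
    a=np.radians(58.1); e=np.array(r[0])/1000-[.4525,-.1298]
    print(n,len(Q),"top",r,"ztop",zt,"slope",pl[:2],"err along tube",e@[np.cos(a),np.sin(a)],"across",e@[np.sin(a),-np.cos(a)],"h over axis",zt-.02-.105)
    cv2.imwrite(f"pics/{n}_{sensors.get_state()['clock']:.2f}.png",c["color"])
E
python3 chk.py
```

```text
clock: 14.2
tcp_pos: [0.4672, -0.1354, 0.1682]
orientation: [0.282, 0.25, 0.925, -0.041]
wrist_force: [0.6, 0.7, -1.3]
finger_gap: 0.0195
grip_force: 59.7
clk 14.2 q [-0.468 -0.242 -0.88   0.355  0.032  0.069] tcp [ 0.467 -0.135  0.168] r 0.4864619221928196 az -16.165249784856314 
x [-0.716  0.439 -0.543] y [0.485 0.872 0.065] z [ 0.502 -0.217 -0.837] lean 33.133471554460776 F [ 0.571  0.689 -1.328]
wrist 5000 top ((452.1893005371094, -129.31893920898438), (19.82349967956543, 35.36932373046875), 60.710960388183594) ztop 0.20322369308244334 slope [0.0583 0.0174] err along tube 0.00024422148483168265 across -0.0005179860106602435 h over axis 0.07822369308244335
top 22
scene 67 top ((445.93377685546875, -144.87176513671875), (0.8946969509124756, 5.178985118865967), 27.036968231201172) ztop 0.21522908018473852 slope [-3.3029 -0.4651] err along tube -0.016265345907581618 across 0.0023899609258117615 h over axis 0.09022908018473853
```

```bash
python3 -m handwheel '[[4,0,6,0,0],[8,-1,12,0,0],[11,-1,17,0,0],[11,-1,17,0,0]]'; python3 -m handwheel '[[1,0,2,0,0],[1,0,2,0,0]]'; python3 -m handwheel '[[1,0,1.5,0,0],[1,0,1.5,0,0]]'
```

```text
clock: 14.75
tcp_pos: [0.4672, -0.1356, 0.1477]
orientation: [0.282, 0.251, 0.925, -0.041]
wrist_force: [0.6, 0.6, -1.0]
finger_gap: 0.0191
grip_force: 59.7
clock: 14.95
tcp_pos: [0.4685, -0.1358, 0.1471]
orientation: [0.283, 0.25, 0.925, -0.041]
wrist_force: [0.1, 0.4, -2.3]
finger_gap: 0.0191
grip_force: 59.7
clock: 15.15
tcp_pos: [0.4686, -0.1356, 0.1455]
orientation: [0.283, 0.25, 0.925, -0.041]
wrist_force: [0.6, -0.6, -0.4]
finger_gap: 0.0194
grip_force: 59.7
```

```bash
python3 -m handwheel '[[1,0,1,0,0],[1,0,1,0,0]]'|sed -n '2p;4p'; python3 -m handwheel '[[0.5,0,1,0,0],[0.5,0,1,0,0]]'|sed -n '2p;4p'; python3 -m handwheel '[[0.5,0,0.8,0,0],[0.5,0,0.8,0,0]]'|sed -n '2p;4p'; python3 st.py; python3 chk.py
```

```text
tcp_pos: [0.4685, -0.1354, 0.1443]
wrist_force: [-0.8, 0.3, 1.2]
tcp_pos: [0.4689, -0.1356, 0.144]
wrist_force: [-6.2, 3.0, 9.4]
tcp_pos: [0.4694, -0.1357, 0.1435]
wrist_force: [-5.4, 3.0, 8.9]
clk 15.75 q [-0.465 -0.205 -0.929  0.264  0.031  0.072] tcp [ 0.469 -0.136  0.144] r 0.48859327272158026 az -16.128441857207775 
x [-0.713  0.438 -0.547] y [0.486 0.872 0.065] z [ 0.506 -0.219 -0.834] lean 33.443186465900844 F [-5.36   3.031  8.873]
wrist 5033 top ((454.41888427734375, -129.56045532226562), (20.1253662109375, 35.48475646972656), 61.0682258605957) ztop 0.1786662230365645 slope [0.0517 0.0204] err along tube 0.001217378661363139 across 0.0015024938327079624 h over axis 0.0536662230365645
top 28
scene 66 top ((449.13739013671875, -144.32838439941406), (3.742657423019409, 3.419499635696411), 25.17195701599121) ztop 0.18774209533688682 slope [-1.4987 -0.115 ] err along tube -0.014111118978568725 across 0.0048225946877642235 h over axis 0.06274209533688684
```

```bash
python3 -m handwheel '[[1.2,-0.5,-0.6,0,0],[1.2,-0.5,-0.6,0,0]]'|sed -n '2p;4p'; python3 chk.py | head -1
```

```text
tcp_pos: [0.4678, -0.1355, 0.1427]
wrist_force: [-1.5, 1.4, 4.1]
wrist 5026 top ((452.6072692871094, -129.43084716796875), (19.859317779541016, 35.105926513671875), 61.24355697631836) ztop 0.17788995105471844 slope [0.0542 0.0203] err along tube 0.00037008550624957864 across -0.00010400592010863192 h over axis 0.052889951054718456
```

```bash
python3 -m handwheel '[[0,0,0,0,0.3],[0,0,0,0,0.35],[0,0,0,0,0.5],[0,0,0,0,0.7],[0,0,0,0,0.7]]'; python3 chk.py | head -1
```

```text
clock: 16.75
tcp_pos: [0.467, -0.1351, 0.1417]
orientation: [0.283, 0.25, 0.925, -0.041]
wrist_force: [1.1, 0.4, -0.6]
finger_gap: 0.0596
grip_force: 0.0
wrist 4949 top ((452.8520202636719, -126.48873138427734), (19.367019653320312, 34.42928695678711), 59.55049133300781) ztop 0.17734938514533707 slope [ 0.0475 -0.0215] err along tube 0.0029971943068067505 across -0.0014509460357816832 h over axis 0.05234938514533709
```

```bash
ls -t pics/wrist_* | head -1
```

```text
pics/wrist_16.80.png
```

```bash
python3 -m handwheel '[[0,0,-10,0,0.7],[0,0,-25,0,0.7],[0,0,-50,0,0.7],[0,0,-80,0,0.7],[0,0,-110,0,0.7],[0,0,-110,0,0.7],[0,0,-110,0,0.7]]'; python3 chk.py
python3 - <<'E'
from h import *
for n in("wrist","scene"):
    c,P=cam(n); cv2.imwrite(f"pics/fin_{n}.png",c["color"])
    for k in("blue","green"):
        b=blobs(c,P).get(k)
        if b: Q=b[2]; T=Q[Q[:,2]>np.percentile(Q[:,2],97)-.004]; print(n,k,cv2.minAreaRect(T[:,:2].astype(np.float32)*1000)[0])
E
```

```text
clock: 17.6
tcp_pos: [0.4121, -0.1114, 0.2347]
orientation: [0.285, 0.25, 0.925, -0.042]
wrist_force: [-0.3, -0.4, -0.3]
finger_gap: 0.0597
grip_force: 0.0
wrist 1215 top ((454.2038269042969, -127.26289367675781), (18.88205909729004, 36.29313278198242), 61.357444763183594) ztop 0.17745251209154408 slope [ 0.0202 -0.0043] err along tube 0.0030542988888992663 across 0.00010579656190121492 h over axis 0.0524525120915441
top 198 top ((452.2168273925781, -125.59358978271484), (19.01542854309082, 35.54324722290039), 59.724281311035156) ztop 0.1794358857914552 slope [ 0.0004 -0.0139] err along tube 0.0034214839199240344 across -0.0024632339367945395 h over axis 0.05443588579145521
scene 270 top ((454.1346435546875, -128.2783966064453), (21.921972274780273, 33.0508918762207), 62.256744384765625) ztop 0.17905772350183985 slope [-0.0064 -0.0004] err along tube 0.0021556065188320472 across 0.0005836925338972362 h over axis 0.05405772350183986
wrist blue (342.1712646484375, -313.7051696777344)
wrist green (571.0845947265625, -229.13922119140625)
scene blue (341.819580078125, -321.8290100097656)
scene green (569.8541259765625, -230.7034149169922)
```

View pics/fin_wrist.png

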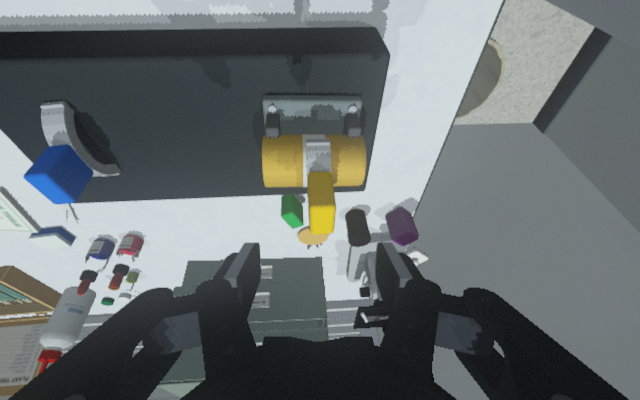

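The final wrist view shows the yellow gauge astride the band at (318,165), square and upright. The hand is clear of it, and blue (58,172) and green (291,210) stand where they were. All three cameras put the gauge within 4 mm of the band centre, about 53 mm above the axis, so I'm handing in.

```bash
python3 -c "
from workcell import workorder
print(workorder.hand_in())"
```

```text
the job is handed in; nothing more can be done
None
```

The yellow gauge is released astride the tube at the white band, within about 4 mm of its centre and about 53 mm above the axis, upright and square to within a few degrees; the green and blue gauges have not moved, and the job was handed in at about 18 s, with no verdict shown.

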